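# Refit the bedside radio's volume knob and hold it pressed in

## Task

The volume knob has come off the bedside radio and lies on the folded newspaper: pick it up, turn it so that the flat in its socket matches the flat of the radio's bare volume spindle (turn the knob, not the spindle: the volume stays where it is set), and push it fully home. Then do the long press that wakes the radio: still holding the knob in the fingers, press it in against its spring as far as it goes and keep it pressed; finish like that, holding and pressing, without letting go. Leave the tumbler, the book with the spectacles and the remote control where they are.

Things in the scene. Friction and masses are not known exactly. Their poses are not given: they have to be found in the camera images.
- knob: loose volume knob: plain black, round, 40 mm wide (39 below the top 11 mm), 30 mm tall, 50 g, standing mouth down on the newspaper. Origin: centre of its underside, z up. A white pointer line on top runs from the centre to its +x side. Hollow below, with a central boss holding a D-shaped socket whose flat is on the +x side, right under the pointer line. Grip it round its top 11 mm
- socket_floor (a point): point on the knob's axis at the floor of its socket, 19 mm above the knob's underside. The socket's mouth is 5 mm above the underside, with a 2 mm lead-in chamfer round the bore, none on the flat; its bore is 11.4 mm wide, its flat 2.0 mm from the axis
- spindle_top (a point): centre of the top of the bare brass volume spindle, upright on the radio, 25 mm above the top plate (110 mm above the table) at rest. A D-shaft: 10 mm wide, one flat 1.2 mm from the axis, facing this point's +x; last 2 mm slightly tapered. Knob fully home: socket floor on this point, knob's +x along this +x (10 degrees of play), underside 6 mm above the plate
- volume (a joint): rotation of the spindle, rad, counter-clockwise from above, within -2.4 to 2.4; light friction (0.03 Nm), it stays where it is left
- spindle_edge (a point): point on the round side of the spindle's foot, 5 mm from the axis, on the far side from the flat; it shows how far the spindle has been turned
- press (a joint): how far the spindle is pressed in, m: 0 at rest, 0.004 at the stop. A spring resists with 3 N at first, about 8 N at the stop. Pressed to the stop, a knob that is home has its underside 2 mm above the top plate. A black bushing 17 mm wide, 4 mm high round the spindle's foot goes inside the knob's hollow
- radio: bedside radio, oak, 150 (x) by 260 (y) mm, 85 mm high to its grey top plate, fixed; origin under its centre on the table. On top: the bare volume spindle at y = -70 mm, the tuning knob (like the loose one, fitted, top 36 mm above the plate) at y = +70 mm, four preset buttons 3 mm high at x = 40, y = -25 to 25 mm. It stands left or right, the newspaper on the other side
- newspaper: folded newspaper, 200 mm (x) by 280 mm (y) by 12 mm thick, does not move; origin under its centre on the table. The knob lies on it
- tumbler: empty drinking glass, 66 mm wide, 120 mm tall; origin at the centre of its underside. Leave alone
- book: red hardback book lying flat, 150 mm (x) by 220 mm (y) by 28 mm; origin at the centre of its underside. Leave alone
- spectacles: dark-framed spectacles, 130 mm wide, 130 mm long, 42 mm tall, standing open on the book; origin at the middle of the front frame's lower edge. Leave alone
- remote: black remote control, 45 mm (x) by 170 mm (y) by 18 mm; origin at the centre of its underside. Leave alone
- pointer (a point): outer end of the white pointer line: on the knob's top, 30 mm above the underside, 20 mm from the axis towards the knob's +x
There are look-alikes about, which are no part of the job. What is meant by the knob is not orange, and is the smaller of those in its own colour.

How it is judged (in metres and radians):
On the way, in this order (a step that is already met when the one before it is completed fails the run):
1. the knob is picked up in the fingers, its underside at least 50 mm above the table (height (world z) of knob above 0.05 m and contact force between the fingers and knob above 1 N), for 0.1 s.
2. the knob sits fully home on the spindle, flat to flat (distance between socket_floor and spindle_top below 0.003 m and angle between the x axis of knob and the x axis of spindle_top, either way round below 0.35 rad and x of pointer in the frame of spindle_top above 0.01 m), for 0.1 s.
At the end, for the whole second after the job is handed in: Through the last second the knob is home on the spindle (socket floor within 3 mm of its top, within 7 degrees of upright, flat to flat within 20 degrees), the fingers hold it (over 2 N), the spindle is pressed in over 2.8 of 4 mm and has turned less than 25 degrees (all of step 2 and angle between knob's own z axis and vertical below 0.12 rad and value of joint press above 0.0028 m and contact force between the fingers and knob above 2 N and distance of spindle_edge from where it was at the start of the episode below 0.0022 m); the arm keeps its last pose, push and grip.
It fails at once if the tumbler is shifted by more than 20 mm or tipped (distance of tumbler from where it was at the start of the episode above 0.02 m or angle between tumbler's own z axis and vertical above 0.3 rad).
It fails at once if the book, the spectacles or the remote control are shifted by more than 20 mm (distance of any of book, spectacles, remote from where it was at the start of the episode above 0.02 m).
It also fails if it takes over 38 s, if anything falls off the work surface, if the arm or the gripper's body presses on something with over 40 N, if the wrist force passes 120 N, or if a joint passes its speed limit or range.

## Robot

A 6-joint arm with a two-finger parallel gripper is mounted at the origin on the work surface. World frame = base frame: x ahead of the robot, y to its left, z up, the work surface at z = 0. Lengths are in mm, angles in rad, forces in N, time in s.
With the tool pointing down it reaches from about 275 to 1000 mm from the base axis. Payload 8.4 kg.
Tool frame: the origin (TCP) lies at the very end of the fingers, on their centre line; the grasp point (between the pads) lies 19 mm behind it; z points along the fingers, y is the line along which they close (so a half turn about z gives the same grasp; the last joint's range is limited). The gripper opens to 85 mm and grips with 20 to 120 N. Pads are 22 mm wide; open, the fingers measure 114 mm over their backs; the gripper's body (76 mm by 85 mm) begins 54 mm behind the grasp point. The pads swing forward as they close: fully open they stand 13 mm farther back than shut.
Start: joints at [1.242, 0.353, 1.633, -0, 1.155, -0.002], TCP at [200.632, 591.924, 200.981] pointing down, gripper open.
Joint ranges: [-2.63, 2.63], [-0.92, 2.1], [0.06, 2.66], [-1.3, 4.44], [0, 2.69], [-3.02, 3.02]. Speed limits (rad/s): [2.22, 2.22, 2.79, 3.14, 3.14, 3.14].

## Interface

Orientations are given as [roll, pitch, yaw] about the fixed x, y, z axes, in that order (R = Rz(yaw) Ry(pitch) Rx(roll)).
In Python, from rig import sensors, grab_frame, camera_params, order gives the robot as it stands. The module is installed in compiled form; this text tells all that it offers.
- The arm moves only by the tool move_arm, never from a script. Its argument "motion" is a list of rows, each a list of 7 numbers: the turn, a rotation vector about the tool's x, y, z in normalised numbers (1 is pi rad), then the shift along the tool's x, y, z in normalised numbers (1 is 0.75 m), then the finger opening in m, from 0 to 0.0854. A call has 1 to 8 rows; each row is the pose to reach, as a shift and turn from the pose commanded when the call began, along the tool's axes at that moment; what a row does not reach only later rows make up. A row lasts 1/8 s, in which the tool goes at most 62.5 mm and 10.7 degrees, less where a joint would pass 70% of its speed; a pose out of reach is approached as far as the arm can. No shift or turn number may pass 1 either way. A call with a gripper value outside its range is refused whole. The fingers move at their own pace and stop on an object; "grip_force" is the grip in N (left out, the last holds). Time passes only in rows, so rows that repeat a pose let the fingers close. It gives the time, the measured TCP pose, the force, the opening and the grip force at its end, in the units of the state.
- sensors.sense(): the state, without advancing time (a new reading comes with each control period).
- grab_frame(name): name is "scene" or "top" or "wrist"; returns (picture, depth): 384x512x3 uint8, red, green, blue; 384x512 float32, mm along the optical axis (not along the pixel's ray), 0 where there is no reading.
- camera_params(name): a dict with "camera_matrix" (3x3 intrinsics, pixels), "world_from_camera" (4x4, takes a point from camera to world coordinates). Camera axes: x right, y down, z forward; pixel columns grow to the right and rows downward; lengths in mm; the calibration is good to about 2 mm. The wrist camera is an equidistant fisheye: a pixel r from the principal point sees the ray r / f radians off the axis. A picture is of the moment at which its call begins: read the wrist's pose just before it. camera_params takes no time and is no camera call; for the wrist camera it gives the pose at the moment of the call.
- order.sign_off(): hands the job in; it is judged then, once.
The state is a dict: "clock": time; "qpos": joint angles; "qvel": joint speeds; "joint_efforts": joint torques, N m; "eef_pos": TCP position; "tcp_rot": TCP orientation; "contact_force": force on the tool from outside, world axes, zero at the start; "wrist_torque": the same for the moment, N m; "opening": opening from 0.0 (shut) to 1.0 (fully open); "grasp_force": force on a finger pad.
Only numpy, scipy, OpenCV 4.12 (cv2) and the standard library are available. Lean on these libraries where they do the work, as an engineer would, in place of code of your own. Each camera call takes 0.05 s, during which the arm holds its last target. There are 200 camera calls.

## Working session

There is one attempt and no reset: what is moved stays moved. The work goes in short steps, Python scripts to look and compute and a tool call to move; the robot and the scene stay as the last step left them, time stands still between calls to the robot, and variables do not carry over. Pictures are saved under pics/ and viewed, at most 10 in all, crops included, and the job is handed in when it is done.

Besides the shell and the picture viewer there is one more tool, called after "Emit:" as name(argument=value, ...), one argument or row to a line, values as JSON. move_arm: Moves the arm, as the interface text tells. Its arguments: {"type":"object","properties":{"motion":{"type":"array","items":{"type":"array","items":{"type":"number"}}},"grip_force":{"type":"number"}},"required":["motion"]}

```bash
mkdir -p pics
cat > h.py <<'E'
import numpy as np, cv2, json
from rig import sensors, grab_frame, camera_params, order
def grab(n):
    P=camera_params(n); im,d=grab_frame(n); return im,d,np.array(P["camera_matrix"]),np.array(P["world_from_camera"])
def ray(n,K,T,u,v):
    x=(u-K[0,2])/K[0,0]; y=(v-K[1,2])/K[1,1]
    if n=="wrist":
        r=np.hypot(x,y); s=np.sin(r)/r if r>1e-9 else 1; d=np.array([x*s,y*s,np.cos(r)])
    else: d=np.array([x,y,1.])
    return T[:3,3],T[:3,:3]@d
def onz(n,K,T,u,v,z):
    o,d=ray(n,K,T,u,v); return o+d*(z-o[2])/d[2]
def save(name,im): cv2.imwrite("pics/"+name,im[:,:,::-1])
E
python3 - <<'E'
from h import *
for n in("top","scene"):
    im,d,K,T=grab(n); np.savez(n+"0.npz",im=im,d=d,K=K,T=T); save(n+"0.png",cv2.resize(im,(800,600),interpolation=cv2.INTER_CUBIC)); print(n,K.tolist(),T.round(3).tolist())
E
```

```text
top [[406.49893360807533, 0.0, 254.2364010496877], [0.0, 406.49893360807533, 187.90191618627856], [0.0, 0.0, 1.0]] [[-0.008, -0.996, 0.085, 472.966], [-1.0, 0.01, 0.024, 0.532], [-0.025, -0.085, -0.996, 989.646], [0.0, 0.0, 0.0, 1.0]]
scene [[498.4735972763515, 0.0, 258.27566576771204], [0.0, 498.4735972763515, 192.11838498274113], [0.0, 0.0, 1.0]] [[-0.054, 0.791, -0.609, 1206.632], [0.999, 0.037, -0.04, 48.809], [-0.009, -0.611, -0.792, 932.83], [0.0, 0.0, 0.0, 1.0]]
```

View pics/top0.png

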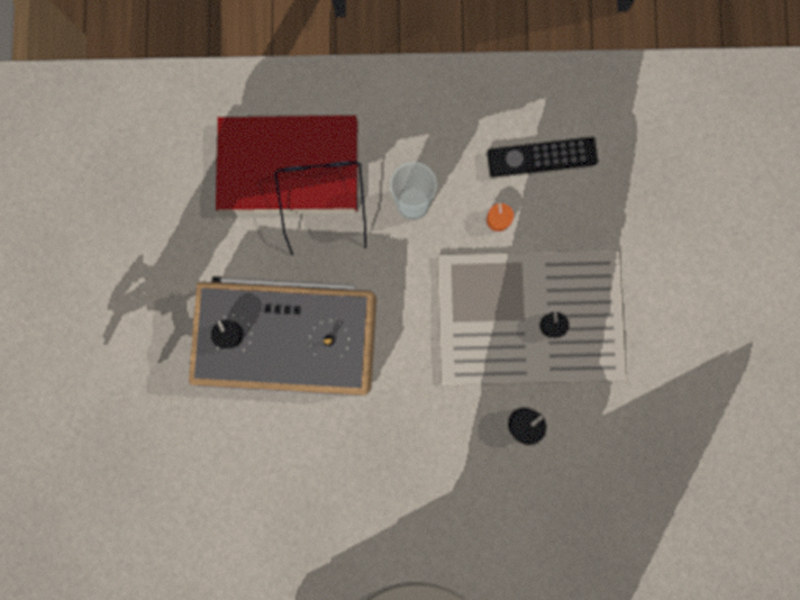

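View pics/scene0.png

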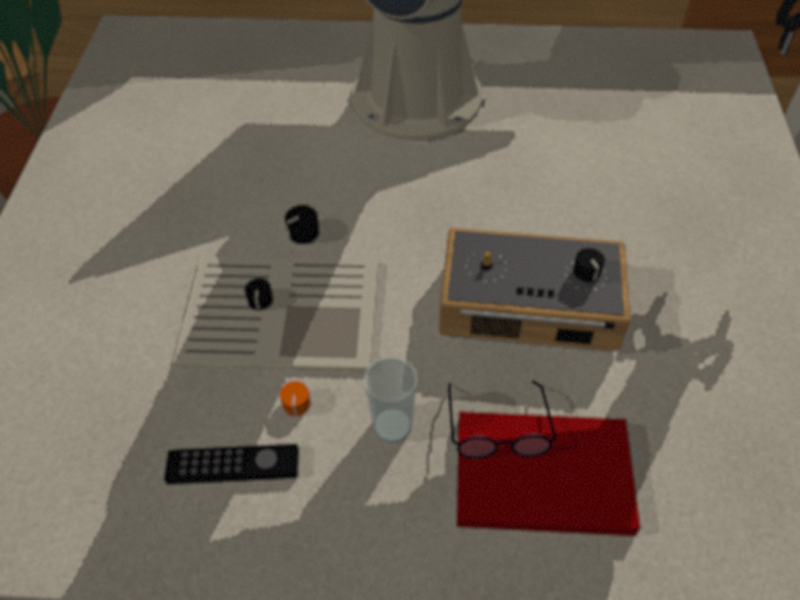

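The top view (800×600 pixels) shows these candidates:
- small black knob on the newspaper (555,324)
- larger black knob on the table (527,426)
- orange knob (500,217)
- tuning knob fitted on the radio (228,333)

The one on the newspaper fits: it is black, the smaller of the two loose black ones, and in the right place. The bare brass spindle is at (329,340). I'll measure and enlarge a crop to confirm.

Run:
```python
from h import *
z=np.load("top0.npz"); im,K,T=z["im"],z["K"],z["T"]
c=im[190:290,330:400]; save("crop1.png",cv2.resize(c,None,fx=6,fy=6,interpolation=cv2.INTER_CUBIC))
m=(im.max(2)<45).astype(np.uint8)
n,l,s,c=cv2.connectedComponentsWithStats(m)
for i in range(1,n):
    if s[i,4]>40:
        x,y,w,h,a=s[i]; zz={0:40}.get(0)
        print(c[i].round(1),w,h,a,onz("top",K,T,*c[i],zz).round(0))
print("spindle",onz("top",K,T,329*.64,340*.64,108).round(0), "radio corners",[onz("top",K,T,u*.64,v*.64,85).round(0).tolist() for u,v in((197,284),(374,293),(367,393),(191,383))])
print(camera_params("wrist")["camera_matrix"],np.array(camera_params("wrist")["world_from_camera"]).round(3).tolist(),sensors.sense())
```

```text
[216.8   4.5] 8 11 76 [1005.  112.   40.]
[399.    2.6] 10 7 56 [1000. -330.   40.]
[346.9 100.5] 69 25 846 [ 760. -198.   40.]
[354.3 208. ] 18 15 188 [ 505. -208.   40.]
[145.6 214. ] 20 18 254 [495. 279.  40.]
[336.2 272.5] 23 23 370 [ 357. -163.   40.]
spindle [484. 117. 108.] radio corners [[567.0, 312.0, 85.0], [551.0, 56.0, 85.0], [409.0, 66.0, 85.0], [425.0, 317.0, 85.0]]
[[297.31863964   0.         259.36061226]
 [  0.         297.31863964 192.04383277]
 [  0.           0.           1.        ]] [[0.321, 0.903, 0.287, 126.713], [0.947, -0.305, -0.098, 617.307], [-0.001, 0.304, -0.953, 374.084], [0.0, 0.0, 0.0, 1.0]] {'clock': 0.1, 'qpos': array([ 1.24157922e+00,  3.53571024e-01,  1.63406921e+00, -3.67996927e-05,
        1.15521755e+00, -2.39071195e-03]), 'qvel': array([-0.00073378,  0.00057166, -0.00176918, -0.00133158,  0.00260249,
        0.00099881]), 'joint_efforts': array([-6.62565599e-04, -6.06354046e+01, -3.42818499e+01, -5.88821808e-05,
        3.93592607e-03, -4.16819671e-05]), 'eef_pos': array([200.50159254, 591.4627146 , 200.33765724]), 'tcp_rot': array([-3.14032745e+00,  3.06239407e-05,  2.81478115e+00]), 'contact_force': array([-0.45020067, -0.18361812, -0.30484831]), 'wrist_torque': array([-0.01223792, -0.04616806,  0.00270645]), 'grasp_force': 0.0, 'opening': 1.0002535934193202}
```

View pics/crop1.png

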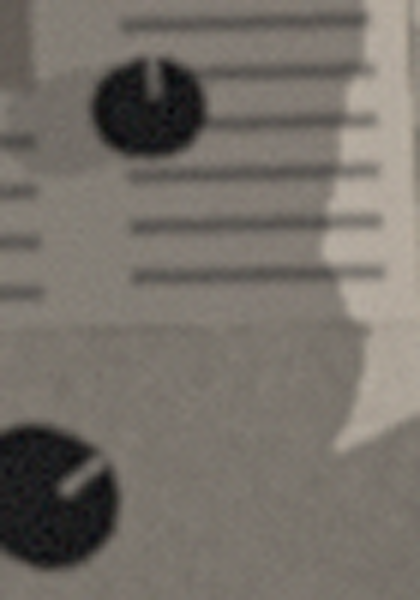

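The crop confirms it: the newspaper knob (about 18 px wide) is smaller than the loose black knob on the table (about 23 px). Its pointer is roughly towards +x. Next I bring the wrist camera over the spindle.

The manual's scale: shifts go in shares of 0.75 m and turns go in shares of pi rad. Converting my numbers, -0.323 m / 0.75 = -0.4307, -0.317 m / 0.75 = -0.4227, 0.9 rad / 3.1416 = 0.2865.

Emit:
move_arm(
  motion=[
    [0,0,0.035,-0.0533,-0.052,0,0.085],
    [0,0,0.07,-0.1067,-0.1053,0,0.085],
    [0,0,0.1082,-0.1613,-0.1587,0,0.085],
    [0,0,0.1432,-0.2147,-0.2107,0,0.085],
    [0,0,0.1783,-0.2693,-0.264,0,0.085],
    [0,0,0.2133,-0.3227,-0.3173,0,0.085],
    [0,0,0.2483,-0.3773,-0.3693,0,0.085],
    [0,0,0.2865,-0.4307,-0.4227,0,0.085],
  ],
)

```text
clock: 1.1
eef_pos: [405.3, 186.3, 201.0]
tcp_rot: [3.141, 0.0, 1.911]
contact_force: [0.5, -0.0, -0.3]
opening: 0.995
grasp_force: 0.0
```

```bash
cat >> h.py <<'E'
from scipy.spatial.transform import Rotation as R
def delta(target,yaw):
    s=sensors.sense(); M=R.from_euler("xyz",s["tcp_rot"]); G=R.from_euler("xyz",[np.pi,0,yaw])
    print("clock",round(s["clock"],2),"pos",s["eef_pos"].round(1),"rot",s["tcp_rot"].round(3),"turn",(M.inv()*G).as_rotvec().round(3),"shift",(M.inv().apply(np.array(target)-s["eef_pos"])/1000).round(4),"F",s["contact_force"].round(1),"j",s["qpos"].round(2))
E
python3 -c "
from h import *
delta([484,32,65],np.pi/2)"
```

```text
clock 1.1 pos [405.3 186.3 201. ] rot [3.141 0.    1.911] turn [ 0.   -0.    0.34] shift [-0.1717  0.0226  0.136 ] F [ 0.5 -0.  -0.3] j [ 0.43  0.07  2.   -0.    1.07  0.09]
```

Scaled: -0.172 m / 0.75 = -0.2293, 0.136 m / 0.75 = 0.1813, 0.34 rad / 3.1416 = 0.1082.

Emit:
move_arm(
  motion=[
    [0,0,0.0318,-0.0667,0.0093,0,0.085],
    [0,0,0.0637,-0.1333,0.0173,0,0.085],
    [0,0,0.0955,-0.2,0.0267,0,0.085],
    [0,0,0.1082,-0.2293,0.0307,0.0267,0.085],
    [0,0,0.1082,-0.2293,0.0307,0.0933,0.085],
    [0,0,0.1082,-0.2293,0.0307,0.1467,0.085],
    [0,0,0.1082,-0.2293,0.0307,0.1813,0.085],
    [0,0,0.1082,-0.2293,0.0307,0.1813,0.085],
  ],
)

```text
clock: 2.1
eef_pos: [482.6, 33.7, 63.3]
tcp_rot: [-3.137, 0.0, 1.575]
contact_force: [-0.6, -0.0, 0.7]
opening: 0.996
grasp_force: 0.0
```

Run:
```python
from h import *
im,d,K,T=grab("wrist"); np.savez("w1.npz",im=im,d=d,K=K,T=T)
print(T.round(3).tolist(), sensors.sense()["eef_pos"])
o=np.linalg.inv(T)@[484,117,110,1]; th=np.arctan2(np.hypot(o[0],o[1]),o[2]); ph=np.arctan2(o[1],o[0])
u=K[0,2]+297.3*th*np.cos(ph); v=K[1,2]+297.3*th*np.sin(ph); print(u,v)
u,v=int(u),int(v); a=max(0,v-50);b=max(0,u-50); print(b,a)
c=cv2.resize(im[a:a+100,b:b+100],(500,500),interpolation=cv2.INTER_CUBIC)
full=cv2.resize(im,(300,225)); full=cv2.copyMakeBorder(full,0,275,0,0,0); save("w1.png",np.hstack([c,full]))
```

```text
[[1.0, 0.005, -0.003, 482.794], [0.004, -0.953, -0.304, 112.12], [-0.004, 0.304, -0.953, 236.994], [0.0, 0.0, 0.0, 1.0]] [483.7767948   33.80136024  64.58599135]
263.55835473346434 88.88519410118013
213 38
```

View pics/w1.png

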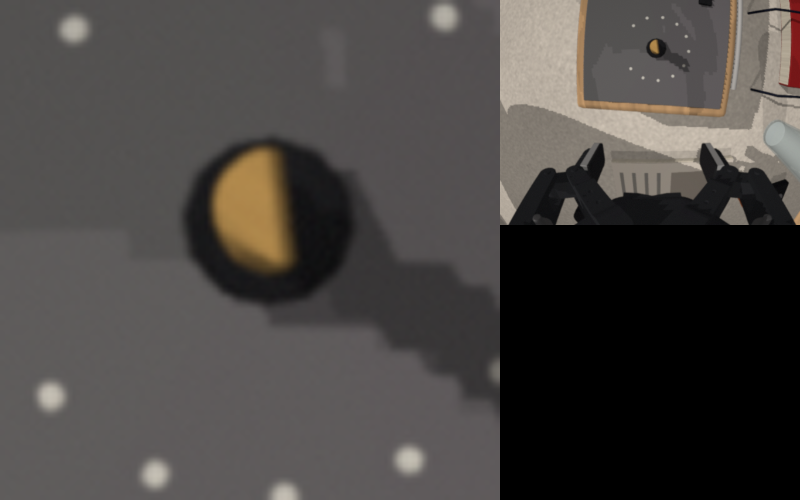

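The enlarged view has its pixels scaled ×5, with offset (213,38). The brass D of the spindle is at about (255,210), with its flat facing right and slightly up, so roughly +x at about +10° yaw. I'll fit it in metric coordinates.

```bash
cat >> h.py <<'E'
def dfit(im,K,T,ox,oy,sz,zt):
    s=4; c=cv2.resize(im[oy:oy+sz,ox:ox+sz],None,fx=s,fy=s,interpolation=cv2.INTER_CUBIC).astype(int)
    m=((c[:,:,0]-c[:,:,2])>38).astype(np.uint8)
    ct=max(cv2.findContours(m,0,cv2.CHAIN_APPROX_NONE)[0],key=cv2.contourArea)[:,0]
    return np.array([onz("wrist",K,T,ox+(p[0]+.5)/s-.5,oy+(p[1]+.5)/s-.5,zt)[:2] for p in ct])
def circ(p):
    A=np.c_[2*p,np.ones(len(p))]; x=np.linalg.lstsq(A,(p**2).sum(1),rcond=None)[0]; return x[:2],np.sqrt(x[2]+x[:2]@x[:2])
E
python3 - <<'E'
from h import *
z=np.load("w1.npz"); p=dfit(z["im"],z["K"],z["T"],213,38,100,110)
g=p.mean(0)
n=np.array([np.cos(.17),np.sin(.17)])
for _ in range(5):
    t=(p-g)@[-n[1],n[0]]; q=(p-g)@n
    f=p[(np.abs(t)<3.3)&(q>0)]
    vx,vy,x0,y0=cv2.fitLine(f.astype(np.float32),cv2.DIST_HUBER,0,.01,.01).ravel()
    n=np.array([vy,-vx]); n*=np.sign(n@[1,0])
d=(p-[x0,y0])@n
c,r=circ(p[d<-1.2])
print("yaw",np.arctan2(n[1],n[0]),"centre",c,"r",r,"flat dist",(np.array([x0,y0])-c)@n,len(f))
# bushing circle at z=89
im=z["im"];cc=cv2.resize(im[68:108,243:293],None,fx=4,fy=4,interpolation=cv2.INTER_CUBIC).astype(int)
m=((cc.max(2)<45)|((cc[:,:,0]-cc[:,:,2])>30)).astype(np.uint8)
ct=max(cv2.findContours(m,0,cv2.CHAIN_APPROX_NONE)[0],key=cv2.contourArea)[:,0]
b=np.array([onz("wrist",z["K"],z["T"],243+(q[0]+.5)/4-.5,68+(q[1]+.5)/4-.5,89)[:2] for q in ct]); print("bush",circ(b))
delta([430,-208,150],np.pi/2)
E
```

```text
yaw 0.13247342 centre [485.61377448 121.23583517] r 5.285477884888912 flat dist 0.9207962661509564 61
bush (array([485.71013945, 121.29198316]), np.float64(7.134673489595391))
clock 2.15 pos [483.8  33.8  64.6] rot [-3.14   0.     1.575] turn [-0.002  0.     0.004] shift [-0.2416 -0.0549 -0.0853] F [0.1 0.6 0.4] j [ 0.07  0.33  2.04 -0.    0.78  0.06]
```

Scaled: -0.32 m / 0.75 = -0.4267, -0.3 m / 0.75 = -0.4.

Emit:
move_arm(
  motion=[
    [0,0,0,-0.04,-0.004,-0.06,0.085],
    [0,0,0,-0.1133,-0.0093,-0.08,0.085],
    [0,0,0,-0.1867,-0.016,-0.08,0.085],
    [0,0,0,-0.26,-0.0213,-0.08,0.085],
    [0,0,0,-0.3333,-0.0267,-0.08,0.085],
    [0,0,0,-0.4,-0.0267,-0.0733,0.085],
    [0,0,0,-0.4267,-0.0267,-0.0133,0.085],
    [0,0,0,-0.4267,-0.0267,0,0.085],
  ],
)

```text
clock: 3.15
eef_pos: [464.8, -287.1, 64.4]
tcp_rot: [-3.14, -0.001, 1.573]
contact_force: [-0.6, 0.3, -1.3]
opening: 0.995
grasp_force: 0.0
```

Run:
```python
from h import *
im,d,K,T=grab("wrist"); np.savez("w2.npz",im=im,d=d,K=K,T=T)
print(sensors.sense()["eef_pos"],T[:3,3])
o=np.linalg.inv(T)@[505,-208,42,1]; th=np.arctan2(np.hypot(o[0],o[1]),o[2]); ph=np.arctan2(o[1],o[0])
u=int(K[0,2]+297.3*th*np.cos(ph)); v=int(K[1,2]+297.3*th*np.sin(ph)); a=max(0,v-50);b=max(0,u-50); print(b,a)
save("w2.png",cv2.resize(im[a:a+100,b:b+100],(500,500),interpolation=cv2.INTER_CUBIC))
```

```text
[ 464.72241146 -285.915777     64.01337543] [ 464.67829777 -208.79811475  238.197359  ]
270 50
```

View pics/w2.png

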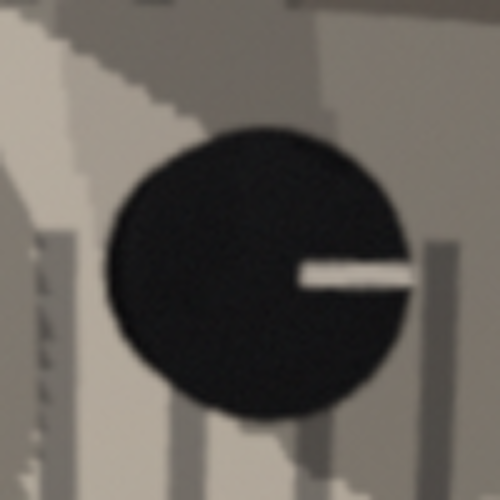

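The knob shows as a black disc. In the ×5 crop (offset 270,50) its centre is near (260,275), and the white pointer runs from (300,274) to (412,276), close to world +x.

Run:
```python
from h import *
from scipy.optimize import least_squares
z=np.load("w2.npz"); im,K,T=z["im"],z["K"],z["T"]; ox,oy,s=270,50,4
g=cv2.resize(im[oy:oy+100,ox:ox+100],None,fx=s,fy=s,interpolation=cv2.INTER_CUBIC).astype(int).max(2)
W=lambda P:np.array([onz("wrist",K,T,ox+(q[0]+.5)/s-.5,oy+(q[1]+.5)/s-.5,42)[:2] for q in P])
m=(g<60).astype(np.uint8); ct=max(cv2.findContours(m,0,1)[0],key=cv2.contourArea); h=cv2.convexHull(ct)
h=max(cv2.findContours(cv2.drawContours(np.zeros_like(m),[h],-1,1,-1),0,1)[0],key=cv2.contourArea)[:,0]
p=W(h); c0=p.mean(0); 
for lim in (-30,-5,0,4):
    q=p[p[:,0]>c0[0]+lim]; r=least_squares(lambda x:np.hypot(*(q-x[:2]).T)-x[2],[*c0,20],loss="soft_l1",f_scale=.3); print(lim,r.x,"fixed r",least_squares(lambda x:np.hypot(*(q-x).T)-20,c0).x)
c=r.x[:2]
w=np.zeros_like(m); w[200:240,225:325]=(g[200:240,225:325]>110)
ys,xs=np.nonzero(w[:,:]); k=xs<320; P=W(np.c_[xs,ys][k]); 
P=P[P[:,0]<c[0]+18]
vx,vy,x0,y0=cv2.fitLine(P.astype(np.float32),cv2.DIST_L2,0,.01,.01).ravel(); print("yaw line",np.arctan2(vy,vx)*1, "via centre",np.arctan2(y0-c[1],x0-c[0]),x0,y0)
```

```text
-30 [ 506.09644957 -210.4309053    19.94084663] fixed r [ 505.98932171 -210.40331578]
-5 [ 506.531706   -210.40637245   19.67800958] fixed r [ 506.15251731 -210.41810241]
0 [ 506.36235021 -210.44690099   19.80959935] fixed r [ 506.12471388 -210.45469718]
4 [ 506.20467087 -210.49047879   19.94054273] fixed r [ 506.13088849 -210.49243827]
yaw line 0.05717964 via centre 0.05445360939392504 517.7018 -209.8638
```

Scaled: 0.0755 m / 0.75 = 0.1007, 0.0414 m / 0.75 = 0.0552.

Emit:
move_arm(
  motion=[
    [0,0,0,0.0507,0.0267,0,0.085],
    [0,0,0,0.1007,0.0552,0,0.085],
    [0,0,0,0.1007,0.0552,0,0.085],
    [0,0,0,0.1007,0.0552,0.0133,0.085],
  ],
)

```text
clock: 3.7
eef_pos: [508.1, -210.3, 56.6]
tcp_rot: [3.139, 0.001, 1.577]
contact_force: [-0.1, 0.3, 0.7]
opening: 0.996
grasp_force: 0.0
```

```bash
python3 -c "
from h import *
for i in range(3): grab_frame('wrist'); delta([506.1,-210.5,15],np.pi/2)"
```

```text
clock 3.75 pos [ 506.6 -210.3   54.7] rot [3.141 0.    1.576] turn [0.    0.    0.005] shift [-0.0002 -0.0005  0.0397] F [-0.6  0.1 -0.5] j [-0.4   0.42  1.91 -0.    0.81 -0.4 ]
clock 3.8 pos [ 506.  -210.5   54.6] rot [-3.141 -0.     1.575] turn [-0.001 -0.     0.004] shift [-0.      0.0001  0.0396] F [-0.3 -0.5 -0.1] j [-0.4   0.42  1.91 -0.    0.81 -0.4 ]
clock 3.85 pos [ 506.1 -210.7   54.7] rot [-3.141 -0.     1.574] turn [-0.001 -0.     0.004] shift [0.0002 0.0001 0.0397] F [-0.5  0.7  0.7] j [-0.4   0.42  1.91 -0.    0.81 -0.4 ]
```

Emit:
move_arm(
  motion=[
    [0,0,0,0,0,0.0333,0.085],
    [0,0,0,0,0,0.0527,0.085],
    [0,0,0,0,0,0.0527,0.06],
    [0,0,0,0,0,0.0527,0.035],
    [0,0,0,0,0,0.0527,0.03],
    [0,0,0,0,0,0.0527,0.03],
    [0,0,0,0,0,0.0527,0.03],
    [0,0,0,0,0,0.0527,0.03],
  ],
  grip_force=60,
)

```text
clock: 4.85
eef_pos: [506.9, -210.6, 15.6]
tcp_rot: [3.141, 0.0, 1.575]
contact_force: [-0.4, 0.3, -1.0]
opening: 0.353
grasp_force: 0.0
```

The opening reached 30 mm with no force, so the knob was missed. I'll look.

Run:
```python
from h import *
im,d,K,T=grab("wrist"); np.savez("w3.npz",im=im,d=d,K=K,T=T)
save("w3.png",np.hstack([cv2.resize(im[200:384,140:380],(720,552),interpolation=cv2.INTER_CUBIC)]))
print(sensors.sense()["grasp_force"],sensors.sense()["opening"])
```

```text
0.0 0.35067928532832204
```

View pics/w3.png

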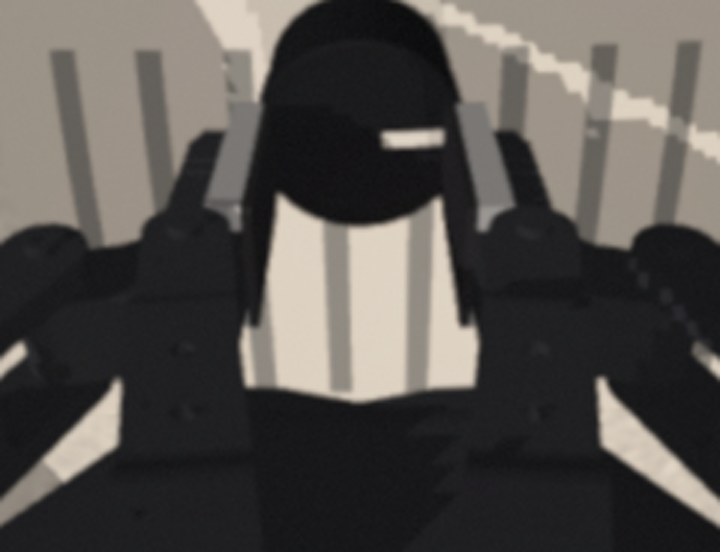

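The knob still stands between the pads, but it looks displaced towards the image top (+y). I'll work out its position from the pointer line and the disc edge.

Run:
```python
from h import *
z=np.load("w2.npz"); a=onz("wrist",z["K"],z["T"],330,104.8,42); print("line start rel",a[:2]-[506.1,-210.5])
z=np.load("w3.npz"); K,T=z["K"],z["T"]
for n,u,v in(("start",382,142),("end",445,138),("bottom edge",362,222),("topedge",355,42),("leftpad front",248,102),("rightpad front",472,102),("leftpad back",225,215)):
    q=onz("wrist",K,T,u/3+140,v/3+200,42); print(n,q.round(1))
d=z["d"]; print(d[200+45,140+110:140+140:5],d[200+28,140+110:140+140:5],d[200+65,250:280:5])
def pt(u,v):
    o,r=ray("wrist",K,T,u,v); rc=np.linalg.inv(T[:3,:3])@r; return (o+r*d[int(v),int(u)]/rc[2]).round(1)
for u,v in((255,240),(250,265),(260,230),(260,206),(222,240),(300,240)): print(u,v,pt(u,v))
```

```text
line start rel [5.17779266 0.10327619]
start [ 511.2 -211.6   42. ]
end [ 522.9 -210.8   42. ]
bottom edge [ 507.5 -229.6   42. ]
topedge [ 506.1 -191.4   42. ]
leftpad front [ 486.4 -203.5   42. ]
rightpad front [ 527.6 -203.3   42. ]
leftpad back [ 480.6 -228.4   42. ]
[163.53131 163.80557 162.41095 162.25198 163.1791  161.73755] [160.34293 159.43735 159.82188 159.8411  160.00601 161.18446] [166.53368 167.9837  167.26328 166.22011 167.462   166.987  ]
255 240 [ 504.3 -206.9   42.2]
250 265 [ 501.4 -222.5   43.3]
260 230 [ 507.  -200.3   43.1]
260 206 [ 507.  -191.    30.8]
222 240 [ 488.2 -198.9   58.4]
300 240 [ 526.8 -198.9   58.1]
```

The knob has not moved: its centre is still about (506.5,-211) at z 42, between the pads. The fingers probably just stopped at the commanded opening, so I close further.

Emit:
move_arm(
  motion=[
    [0,0,0,0,0,0,0.02],
    [0,0,0,0,0,0,0.01],
    [0,0,0,0,0,0,0.01],
    [0,0,0,0,0,0,0.01],
  ],
  grip_force=60,
)

```text
clock: 5.4
eef_pos: [506.8, -210.6, 15.5]
tcp_rot: [-3.142, -0.0, 1.575]
contact_force: [-0.1, 0.8, 0.2]
opening: 0.116
grasp_force: 0.0
```

Run:
```python
from h import *
im,d,K,T=grab("wrist"); np.savez("w4.npz",im=im,d=d,K=K,T=T)
s,ds,_,_=grab("scene")
save("w4.png",np.hstack([cv2.resize(im[150:384,120:400],(480,401),interpolation=cv2.INTER_CUBIC),cv2.resize(s[100:300,80:240],(320,401),interpolation=cv2.INTER_CUBIC)]))
```

```text
(no output)
```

View pics/w4.png

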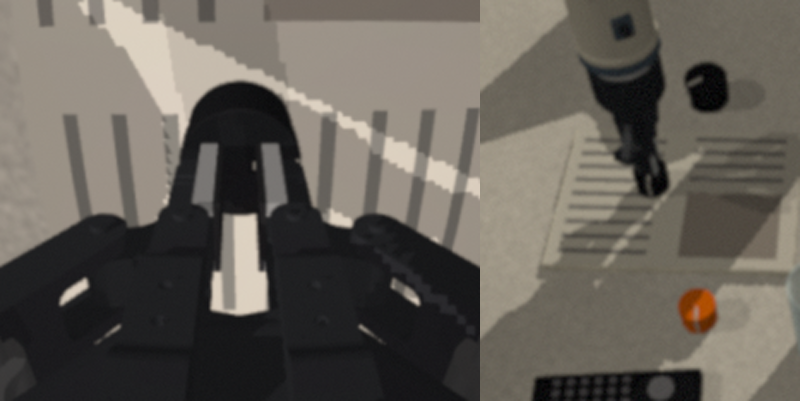

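Run:
```python
from h import *
for f in("w3","w4"):
    z=np.load(f+".npz"); im,d,K,T=z["im"],z["d"],z["K"],z["T"]
    V,U=np.mgrid[190:320:4,200:320:4]
    Z=np.zeros(V.shape)
    for i in np.ndindex(V.shape):
        o,r=ray("wrist",K,T,U[i],V[i]); rc=T[:3,:3].T@r; Z[i]=(o+r*d[V[i],U[i]]/rc[2])[2]
    print(f); 
    for k,row in enumerate(Z): print(V[k,0],*[f"{x:3.0f}" for x in row])
```

```text
w3
190  13  13  14  12  12  14  12  12  14  12  13  13  13  12  12  11  12  13  13  13  13  14  12  13  14  13  14  13  14  13
194  13  12  13  13  14  12  12  12  13  14  13  14  12  13  13  12  13  12  13  13  13  13  14  12  14  13  12  13  13  13
198  12  12  13  12  13  13  13  12  14 189  13  13  12  15  17  16  17  13  13  14  14  12  12  12  13  14  12  13  12  12
202  13  13  13  12  13  13  12  14  13  15  12  16  21  21  23  23  23  22  20  15  13  13  13  13  11  13  13  13  13  14
206  13  12  13  12  13  13  14  12  13  13  19  24  26  29  30  31  29  29  27  23  18  12  12  12  13  13  14  13  12  14
210  12  13  13  12  13  12  13  12  12  22  29  32  35  38  37  38  37  37  35  32  27  20  13  13  13  13  13  12  13  13
214  13  13  14  13  13  13  12  14  19  32  37  40  42  42  42  42  43  43  42  40  37  28  14  13  12  13  12  14  13  14
218  13  13  13  12  13  12  13  13  29  39  43  43  43  43  42  42  43  43  44  43  41  37  26  13 189  12  14  12  13  13
222  12  13  13  12  13  13  13  13  39  43  42  43  42  42  42  43  44  43  42  42  43  43  38  12  14  
[... 6389 characters left out ...]
 104  89  80  13  12  12  13  13  83  93 105 105 112 112 111 112 113 112 112 111
302 101 114 114 114 115 114 189 113 114 114 104  90  82  13  13  13  13  13  83  92 108 113 114 113 115 113 115 114 114 115
306 117 117 117 117 117 116 116 115 116 116 104  90  12  12  13  13  13  13  84  93 109 117 117 189 116 116 116 116 117 117
310 119 119 118 117 119 119 118 118 118 117  95  91  13  13  13  12  13  12  13  93 109 118 117 119 118 118 119 118 118 119
314 121 121 120 121 119 119 120 120 121 119  95  13  13  13  13  12  13  14  12  92 110 119 121 120 120 121 120 120 120 121
318 123 122 122 122 120 122 121 121 122 120  94  13  12  13  13  12  14  13  13  92 114 122 121 123 123 120 120 123 123 123
```

The wrist depth shows the fingertips ending at about z 48 while the reported TCP is 15.5, so the fingers are above the knob (top at 42). I'll cross-check with the scene camera's depth before going lower.

Run:
```python
from h import *
def cloud(n):
    im,d,K,T=grab(n); V,U=np.mgrid[:384,:512]
    x=(U-K[0,2])/K[0,0]; y=(V-K[1,2])/K[1,1]
    if n=="wrist":
        r=np.hypot(x,y)+1e-9; t=np.tan(np.minimum(r,1.5)); x,y=x/r*t,y/r*t
    P=np.stack([x*d,y*d,d,np.ones_like(d)],-1)@T.T; return P[...,:3][(d>0)]
for n in("scene","wrist"):
    P=cloud(n); q=P[(abs(P[:,0]-506)<35)&(abs(P[:,1]+210)<14)&(P[:,2]>16)&(P[:,2]<110)]
    print(n); 
    for z in range(16,110,4):
        k=q[(q[:,2]>=z)&(q[:,2]<z+4)]
        if len(k)>2: print(z,len(k),"x",np.percentile(k[:,0],[5,50,95]).round(0),"y",np.percentile(k[:,1],[5,50,95]).round(0))
delta([506.1,-210.5,15],np.pi/2)
```

```text
scene
16 13 x [521. 526. 530.] y [-219. -207. -197.]
20 17 x [521. 525. 528.] y [-223. -209. -198.]
24 9 x [521. 527. 528.] y [-216. -206. -199.]
28 11 x [522. 525. 529.] y [-224. -211. -197.]
32 16 x [523. 526. 529.] y [-220. -209. -199.]
36 33 x [495. 518. 527.] y [-221. -202. -197.]
40 42 x [500. 521. 527.] y [-222. -204. -196.]
44 7 x [501. 516. 524.] y [-210. -203. -199.]
48 8 x [502. 520. 523.] y [-217. -204. -201.]
52 13 x [502. 524. 526.] y [-217. -211. -200.]
56 13 x [501. 522. 525.] y [-215. -204. -200.]
60 13 x [499. 521. 526.] y [-219. -204. -200.]
64 11 x [510. 521. 527.] y [-214. -203. -201.]
68 15 x [500. 520. 529.] y [-215. -204. -200.]
72 6 x [500. 514. 520.] y [-203. -201. -200.]
76 5 x [498. 503. 520.] y [-204. -201. -200.]
80 3 x [499. 502. 504.] y [-219. -202. -201.]
84 5 x [496. 522. 524.] y [-201. -200. -199.]
88 12 x [483. 515. 533.] y [-215. -200. -198.]
92 13 x [474. 520. 532.] y [-210. -200. -198.]
96 13 x [489. 525. 536.] y [-211. -199. -199.]
100 6 x [504. 528. 538.] y [-203. -200. -199.]
104 6 x [485. 527. 540.] y [-210. -200. -200.]
108 10 x [500. 526. 
[... 660 characters left out ...]
[490. 502. 524.] y [-203. -200. -199.]
72 267 x [489. 502. 524.] y [-203. -202. -198.]
76 250 x [491. 506. 522.] y [-213. -199. -198.]
80 390 x [497. 501. 516.] y [-220. -201. -199.]
84 268 x [490. 512. 523.] y [-217. -203. -198.]
88 505 x [481. 513. 532.] y [-212. -198. -196.]
92 933 x [477. 500. 535.] y [-216. -198. -197.]
96 1019 x [475. 500. 538.] y [-204. -198. -196.]
100 2280 x [473. 498. 539.] y [-217. -205. -197.]
104 937 x [472. 499. 540.] y [-220. -200. -197.]
108 309 x [472. 499. 540.] y [-221. -201. -198.]
clock 5.6 pos [ 506.8 -210.6   15.5] rot [3.142 0.    1.575] turn [0.    0.    0.004] shift [ 0.0001 -0.0007  0.0005] F [ 0.4 -0.  -0.4] j [-0.4   0.48  1.93 -0.    0.73 -0.4 ]
```

Both cameras put the tips at about z 46, so the true tips sit about 31 mm above the reported TCP. I'll apply that offset: open, then descend 30 mm more in steps, watching the force.

Scaled: 0.02 m / 0.75 = 0.0267, 0.01 m / 0.75 = 0.0133.

Emit:
move_arm(
  motion=[
    [0,0,0,0,0,-0.0067,0.08],
    [0,0,0,0,0,-0.0067,0.08],
    [0,0,0,0,0,-0.0067,0.08],
    [0,0,0,0,0,-0.0067,0.08],
    [0,0,0,0,0,-0.0067,0.08],
    [0,0,0,0,0,0.0133,0.08],
    [0,0,0,0,0,0.0267,0.08],
    [0,0,0,0,0,0.0267,0.08],
  ],
)

```text
clock: 6.6
eef_pos: [505.7, -210.1, -5.9]
tcp_rot: [-3.139, -0.001, 1.575]
contact_force: [0.0, -0.5, -0.7]
opening: 0.936
grasp_force: 0.0
```

```bash
cat >> h.py <<'E'
def cloud(n):
    im,d,K,T=grab(n); V,U=np.mgrid[:384,:512]
    x=(U-K[0,2])/K[0,0]; y=(V-K[1,2])/K[1,1]
    if n=="wrist":
        r=np.hypot(x,y)+1e-9; t=np.tan(np.minimum(r,1.5)); x,y=x/r*t,y/r*t
    P=np.stack([x*d,y*d,d,np.ones_like(d)],-1)@T.T; return P[...,:3][(d>0)]
E
python3 - <<'E'
from h import *
P=cloud("wrist"); 
for z in range(14,70,4):
    k=P[(abs(P[:,0]-506)<75)&(abs(P[:,1]+210)<14)&(P[:,2]>=z)&(P[:,2]<z+4)&(abs(P[:,0]-506)>25)]
    if len(k)>2: print(z,len(k),np.percentile(k[:,0],[2,25,75,98]).round(0))
delta([506.1,-210.5,-15],np.pi/2); print(sensors.sense()["opening"])
E
```

```text
14 133 [434. 456. 547. 580.]
34 60 [465. 466. 546. 546.]
38 211 [461. 466. 546. 551.]
42 306 [454. 465. 546. 557.]
46 371 [453. 465. 546. 558.]
50 395 [453. 465. 546. 559.]
54 422 [453. 465. 546. 558.]
58 444 [453. 465. 546. 558.]
62 495 [453. 465. 546. 558.]
66 444 [454. 465. 546. 558.]
clock 6.65 pos [ 506.3 -210.3   -5.3] rot [-3.140e+00 -1.000e-03  1.575e+00] turn [-0.001 -0.001  0.004] shift [-0.0002 -0.0002  0.0097] F [ 0.2  0.2 -0.4] j [-0.4   0.52  1.94 -0.    0.69 -0.4 ]
0.9389295364050814
```

Scaled: 0.012 m / 0.75 = 0.016.

Emit:
move_arm(
  motion=[
    [0,0,0,0,0,0.016,0.08],
    [0,0,0,0,0,0.016,0.055],
    [0,0,0,0,0,0.016,0.03],
    [0,0,0,0,0,0.016,0.03],
    [0,0,0,0,0,0.016,0.03],
    [0,0,0,0,0,0.016,0.03],
    [0,0,0,0,0,0.016,0.03],
  ],
  grip_force=60,
)

```text
clock: 7.52
eef_pos: [506.9, -210.6, -16.2]
tcp_rot: [3.141, 0.0, 1.575]
contact_force: [-2.2, 0.7, 5.9]
opening: 0.447
grasp_force: 59.8
```

Gripped at 59.8 N. Lifting.

Scaled: -0.14 m / 0.75 = -0.1867, -0.1 m / 0.75 = -0.1333.

Emit:
move_arm(
  motion=[
    [0,0,0,0,0,-0.0267,0.03],
    [0,0,0,0,0,-0.08,0.03],
    [0,0,0,0,0,-0.1333,0.03],
    [0,0,0,0,0,-0.1867,0.03],
    [0,0,0,0,0,-0.1867,0.03],
  ],
)

```text
clock: 8.15
eef_pos: [509.0, -211.5, 126.5]
tcp_rot: [3.136, 0.002, 1.575]
contact_force: [0.0, 0.2, -1.1]
opening: 0.444
grasp_force: 60.2
```

Run:
```python
from h import *
im,d,K,T=grab("wrist"); np.savez("w5.npz",im=im,d=d,K=K,T=T)
save("w5.png",cv2.resize(im[200:300,210:310],(600,600),interpolation=cv2.INTER_CUBIC))
delta([485,121,130],np.pi/2); s=sensors.sense(); print(s["grasp_force"],s["opening"])
P=cloud("wrist"); c=s["eef_pos"]
q=P[(abs(P[:,0]-c[0])<14)&(abs(P[:,1]-c[1])<22)&(P[:,2]>c[2]+30)&(P[:,2]<c[2]+80)]
print(len(q),np.percentile(q[:,2],[5,50,95])-c[2],q[:,1].min()-c[1],q[:,1].max()-c[1])
```

```text
clock 8.2 pos [ 507.7 -210.9  124.7] rot [3.139e+00 1.000e-03 1.575e+00] turn [0.003 0.001 0.004] shift [ 0.332  -0.0214 -0.0058] F [ 0.1 -0.8 -1. ] j [-0.4   0.32  1.87  0.    0.95 -0.4 ]
60.20827691695673 0.4475312717219653
5193 [36.97563366 58.68572033 59.78415384] -19.40947765533579 21.10080990603197
```

View pics/w5.png

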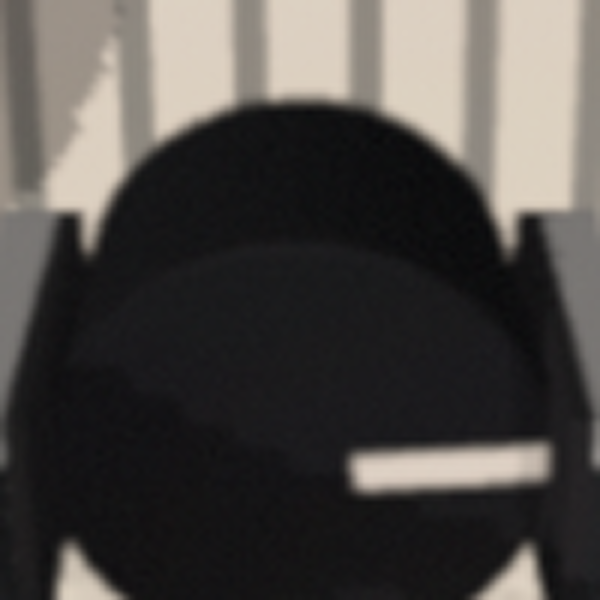

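The knob is held level between the pads. In the ×6 crop (offset 210,200) the pointer runs from (350,470) to (550,462). I'll compute its in-hand pose from the pointer.

Run:
```python
from h import *
def line(f,win,zt,thr=110,s=4):
    z=np.load(f); im,K,T=z["im"],z["K"],z["T"]; x0,y0,w,h=win
    g=cv2.resize(im[y0:y0+h,x0:x0+w],None,fx=s,fy=s,interpolation=cv2.INTER_CUBIC).astype(int).max(2)
    ys,xs=np.nonzero(g>thr); P=np.array([onz("wrist",K,T,x0+(a+.5)/s-.5,y0+(b+.5)/s-.5,zt)[:2] for a,b in zip(xs,ys)])
    st=np.percentile(P[:,0],1); en=np.percentile(P[:,0],99); Q=P[P[:,0]<en-1]
    vx,vy,a,b=cv2.fitLine(Q.astype(np.float32),cv2.DIST_L2,0,.01,.01).ravel()
    return np.arctan2(vy,vx),st,en,(a,b),T[:3,3]
r=line("w2.npz",(326,100,30,10),42); print("pick ",r)
r2=line("w5.npz",(265,270,37,16),124.7+58.7); print("held",r2)
off=r[1]-506.2
yaw=r2[0]; cx=r2[1]-off*np.cos(yaw); cy=r2[3][1]+(cx-r2[3][0])*np.tan(yaw); print("knob centre held",cx,cy,"cam",r2[4], "pick line y at centre",r[3][1]+(506.2-r[3][0])*np.tan(r[0]))
```

```text
pick  (np.float32(0.05973028), np.float64(511.38104622355456), np.float64(527.8996304012994), (np.float32(519.0728), np.float32(-209.77937)), array([ 464.67829777, -208.79811475,  238.197359  ]))
held (np.float32(0.044738512), np.float64(512.8535436503993), np.float64(528.0455753935256), (np.float32(519.84186), np.float32(-212.3748)), array([ 507.49085233, -132.69512731,  300.1086031 ]))
knob centre held 507.67768149450853 -212.91937217589202 cam [ 507.49085233 -132.69512731  300.1086031 ] pick line y at centre -210.54918
```

Scaled: 0.332 m / 0.75 = 0.4427, 0.315 m / 0.75 = 0.42, -0.08 rad / 3.1416 = -0.0255.

Emit:
move_arm(
  motion=[
    [0,0,-0.0032,0.0667,-0.004,0,0.03],
    [0,0,-0.0095,0.14,-0.0093,0,0.03],
    [0,0,-0.0159,0.2133,-0.0133,0,0.03],
    [0,0,-0.0223,0.2867,-0.0187,0,0.03],
    [0,0,-0.0255,0.36,-0.0227,0,0.03],
    [0,0,-0.0255,0.42,-0.0267,0,0.03],
    [0,0,-0.0255,0.4427,-0.0275,0.0067,0.03],
    [0,0,-0.0255,0.4427,-0.0275,0.0267,0.03],
  ],
)

```text
clock: 9.25
eef_pos: [484.8, 121.8, 102.4]
tcp_rot: [-3.141, 0.0, 1.657]
contact_force: [-0.6, -1.2, -1.5]
opening: 0.445
grasp_force: 60.2
```

Run:
```python
from h import *
for i in range(6):
    P=camera_params("wrist"); im,d=grab_frame("wrist")
    if i>2: delta([485.6,121.5,82],1.655)
np.savez("w6.npz",im=im,d=d,K=P["camera_matrix"],T=P["world_from_camera"])
s=sensors.sense(); print(s["grasp_force"],s["opening"],np.array(P["world_from_camera"])[:3,3])
```

```text
clock 9.45 pos [484.3 120.  102.5] rot [-3.140e+00  1.000e-03  1.653e+00] turn [-0.002  0.001 -0.002] shift [0.0014 0.0015 0.0205] F [ 0.1  0.4 -0.8] j [ 0.24  0.29  1.99 -0.    0.87  0.16]
clock 9.5 pos [484.7 120.1 103. ] rot [-3.141  0.     1.653] turn [-0.001  0.    -0.002] shift [0.0013 0.001  0.021 ] F [ 0.  -0.2 -1.5] j [ 0.24  0.28  1.99 -0.    0.87  0.16]
clock 9.55 pos [485.  120.3 103.4] rot [-3.141  0.     1.653] turn [-0.     0.    -0.002] shift [0.0011 0.0007 0.0214] F [ 0.1  0.6 -1. ] j [ 0.24  0.28  1.99 -0.    0.87  0.16]
60.222871029271744 0.44472595206372423 [478.26540379 198.30076461 276.74465209]
```

Emit:
move_arm(
  motion=[
    [0,0,0,0.0013,0.0009,0.0133,0.03],
    [0,0,0,0.0013,0.0009,0.0267,0.03],
    [0,0,0,0.0013,0.0009,0.0333,0.03],
    [0,0,0,0.0013,0.0009,0.036,0.03],
    [0,0,0,0.0013,0.0009,0.0387,0.03],
    [0,0,0,0.0013,0.0009,0.0413,0.03],
  ],
)

```text
clock: 10.3
eef_pos: [485.7, 122.4, 72.6]
tcp_rot: [3.141, 0.0, 1.655]
contact_force: [1.0, 0.3, 1.1]
opening: 0.445
grasp_force: 60.2
```

Scaled: 0.004 m / 0.75 = 0.0053, 0.002 m / 0.75 = 0.0027.

Emit:
move_arm(
  motion=[
    [0,0,0,0,0,0.0027,0.03],
    [0,0,0,0,0,0.0053,0.03],
    [0,0,0,0,0,0.0053,0.03],
  ],
)

```text
clock: 10.68
eef_pos: [485.5, 122.3, 68.4]
tcp_rot: [3.142, 0.0, 1.655]
contact_force: [0.7, -2.2, -1.5]
opening: 0.445
grasp_force: 60.2
```

Scaled: 0.0055 m / 0.75 = 0.0073, -0.0005 m / 0.75 = -0.0007.

Emit:
move_arm(
  motion=[
    [0,0,0,-0.0007,0,0.0027,0.03],
    [0,0,0,-0.0007,0,0.0053,0.03],
    [0,0,0,-0.0007,0,0.0073,0.03],
    [0,0,0,-0.0007,0,0.0073,0.03],
  ],
)

```text
clock: 11.18
eef_pos: [485.5, 122.0, 62.9]
tcp_rot: [-3.141, -0.0, 1.655]
contact_force: [-0.8, -0.1, -0.6]
opening: 0.439
grasp_force: 60.2
```

Scaled: 0.003 m / 0.75 = 0.004, 0.002 m / 0.75 = 0.0027.

Emit:
move_arm(
  motion=[
    [0,0,0,0,0,0.0013,0.03],
    [0,0,0,0,0,0.0013,0.03],
    [0,0,0,0,0,0.0027,0.03],
    [0,0,0,0,0,0.004,0.03],
    [0,0,0,0,0,0.004,0.03],
  ],
)

```text
clock: 11.8
eef_pos: [485.6, 122.0, 60.0]
tcp_rot: [3.142, -0.0, 1.655]
contact_force: [-1.5, 0.4, 5.7]
opening: 0.444
grasp_force: 60.3
```

Scaled: 0.002 m / 0.75 = 0.0027, 0.001 m / 0.75 = 0.0013.

Emit:
move_arm(
  motion=[
    [0,0,0,0,0,0.0013,0.03],
    [0,0,0,0,0,0.0027,0.03],
    [0,0,0,0,0,0.0027,0.03],
    [0,0,0,0,0,0.0027,0.03],
  ],
)

```text
clock: 12.3
eef_pos: [485.7, 122.0, 58.5]
tcp_rot: [3.141, -0.0, 1.655]
contact_force: [-3.3, -0.3, 12.0]
opening: 0.444
grasp_force: 61.1
```

Scaled: 0.0008 m / 0.75 = 0.0011.

Emit:
move_arm(
  motion=[
    [0,0,0,0,0,0.0011,0.03],
    [0,0,0,0,0,0.0011,0.03],
    [0,0,0,0,0,0.0011,0.03],
  ],
)

```text
clock: 12.68
eef_pos: [485.8, 122.0, 58.3]
tcp_rot: [3.141, -0.0, 1.655]
contact_force: [-6.8, -0.4, 19.2]
opening: 0.442
grasp_force: 61.7
```

Run:
```python
from h import *
for i in range(3):
    im,d,K,T=grab("wrist")
s=sensors.sense(); print(s["clock"],s["contact_force"],s["wrist_torque"],s["eef_pos"],s["grasp_force"])
def pt(u,v):
    V,U=np.mgrid[v-3:v+4,u-3:u+4]; o,r=ray("wrist",K,T,u,v); rc=T[:3,:3].T@r; return (o+r*np.median(d[v-3:v+4,u-3:u+4])/rc[2]).round(1)
for u,v in((260,255),(255,265),(260,282),(300,150),(230,140),(320,190)): print(u,v,pt(u,v),im[v,u])
a=cv2.resize(im[60:300,140:380],(600,600),interpolation=cv2.INTER_CUBIC); save("w7.png",a)
x0,y0,w,h,sc=262,262,45,24,4
g=cv2.resize(im[y0:y0+h,x0:x0+w],None,fx=sc,fy=sc,interpolation=cv2.INTER_CUBIC).astype(int).max(2); ys,xs=np.nonzero(g>130)
P=np.array([onz("wrist",K,T,x0+(p+.5)/sc-.5,y0+(q+.5)/sc-.5,117)[:2] for p,q in zip(xs,ys)]); print(len(P),cv2.fitLine(P.astype(np.float32),2,0,.01,.01).ravel(),P.min(0),P.max(0))
```

```text
12.825 [-5.39221464 -0.36560526 19.2342419 ] [-0.14990472  0.91350913 -0.05893569] [485.78500086 122.03164344  58.25410216] 61.69104652590022
260 255 [484.8 134.6 117.2] [33 33 34]
255 265 [483.  129.2 117.2] [32 31 34]
260 282 [486.1 120.  117.2] [27 27 27]
300 150 [501.4 177.4  85.8] [113 110 109]
230 140 [466.2 179.5  85.9] [128 123 123]
320 190 [514.4 157.5  85.9] [126 124 122]
3448 [9.91087317e-01 1.33214071e-01 4.97143494e+02 1.23176994e+02] [489.48430307 120.44136898] [504.90969478 125.85882683]
```

View pics/w7.png

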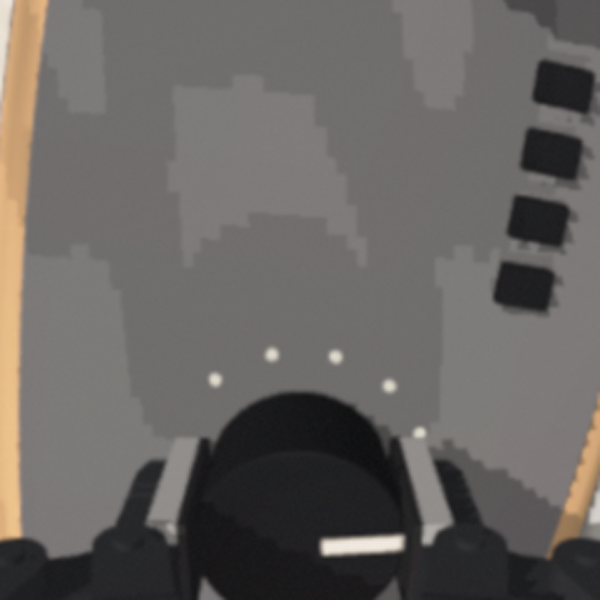

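The picture shows the knob seated in the fingers, with its pointer running from (320,548) to (405,542). Its top is about 31.4 mm above the plate, where 32 is expected at the press stop. The yaw of 0.133 rad matches the spindle. The push is 19 N and the grip 62 N, so I hand in.

```bash
python3 -c "
from rig import order
print(order.sign_off())"
```

```text
the job is handed in; nothing more can be done
None
```

The knob is home on the spindle with its flat aligned, still gripped and held pressed to its stop, and the job is handed in; no verdict was returned.

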